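Tighten the nut at the bottom of the tool-rest clamp's deep bore

TASK

Take the red-handled T socket wrench out of its light wooden stand, feel its socket down over the nut at the bottom of the green tool-rest clamp's deep bore without leaning hard on it, and tighten the nut clockwise (seen from above) until it is home and firm, about half a newton metre, without overtightening it. Then put the wrench back upright, fully down in its own stand, let go, and leave everything else on the bench where it is.

Things in the scene. Friction and masses are not known exactly. Their poses are not given: they have to be found in the camera images.
- wrench: T-handle socket wrench, about 0.35 kg, upright, socket down, in the light wooden stand. Origin: centre of its lower end; z up the shaft, x along the red bar. Shaft 16 in diameter; socket 42 outside diameter, 30 long, with a six-sided opening below, 31.2 across flats, 22 deep; two of its flats face +x and -x. Its weight rests on the stand.
- wrench_bar (a point): centre of the wrench's red cross bar, 150 above its lower end, same axes as the wrench; the bar is 84 long (x), 18 wide (y), 18 high. Take it at its middle, fingers across the 18 width.
- wrench_tip (a point): centre of the wrench's lower (socket) end
- stand: light wooden stand, fixed: square foot 76 by 76, 10 high, with a round upright cup on it. Origin: centre of its underside, on the bench.
- stand_floor (a point): centre of the floor of that stand's well, 10 above the bench; the wrench's lower end rests here when fully down
- stand_mouth (a point): centre of that stand's mouth, 60 above the bench; the well is 48 in diameter and 50 deep, flared at the mouth
- clamp: green cast tool-rest clamp, fixed, on a short lathe bed whose rails' tops are 40 above the bench. Origin: centre of its underside, on the bore's axis; z up. Foot 150 (x) by 110 (y) by 10; upright tube 71 in diameter up to 92 above the origin, rim flared to 80; a lower round post (30 diameter, 65 high) 56 from the bore on the +x side.
- bore_mouth (a point): centre of the bore's mouth, 92 above the clamp's origin (132 above the bench); the bore is straight down, 47 in diameter and 82 deep, flared at the mouth
- nut_seat (a point): centre of the bore's floor, 82 below the mouth. Hexagon nut on it: 30 across flats, flats up to 14 above the floor, bevelled top to 18, stud end 22. Socket fully on: lower end within 3 of the floor; flats not matching: it rides about 14 above. Which way the nut's flats point is not measured, feel for it (repeats every 60 degrees, play about 4 degrees each way).
- nut (a joint): how far the nut is turned, rad, growing clockwise from above; starts at 0.1 to 0.5 and comes to its stop at 1.2. Light friction (about 0.1 N m) before the stop; stays where it is left. Pressing the wrench with over 40 N on the clamp, or on the nut while the socket is not over its flats, does damage; 5 to 10 N is plenty.
- spare_wrench: bystander: a shorter wrench (114 tall) with a black bar and a smaller socket (too small for this nut), upright in the dark wooden stand; origin at its lower end
- spare_stand: dark wooden stand of the spare wrench, fixed, like the light one; origin at the centre of its underside
- bed: short lathe bed under the clamp, fixed, 360 long along its y, 132 wide, 40 high; origin at the centre of its underside
- mallet: bystander: wooden mallet lying down, head 60 by 120 by 60, handle 170 long; origin at the underside where the handle meets the head
- bowl_blank: bystander: turned wooden bowl blank, 150 in diameter, 55 high; origin at the centre of its underside
- wax_jar: bystander: amber jar with a steel lid, 68 in diameter, 75 high; origin at the centre of its underside
- gouge: bystander: turning gouge lying down, 360 long; origin under the ferrule
- try_square: bystander: square with a blue stock (100) and a steel blade (200); origin at the underside of its corner
- face_ring: bystander: flat steel ring, 96 outside, 36 inside, 14 thick; origin at the centre of its underside
- washer (a joint): how far the spring washer under the nut is wound up, rad, same sense, 0 at rest: 5 N m per rad, so it shows the torque on the nut. Tighten to about 0.1 (0.5 N m); below 0.05 (0.25 N m) the nut is not firm, above 0.2 (1 N m) it is overtight. It springs back to about 0 when the wrench is eased; the nut stays home.
Things that resemble listed ones, but are neither listed nor needed, are in the scene too. Leave any purple look-alike of the wrench alone.

How it is judged (in metres and radians):
On the way, in this order (a step that is already met when the one before it is completed fails the run):
1. the wrench's socket is fully down over the nut (lower end within 4 mm of the bore's floor and 4 mm of its axis) (z of wrench_tip in the frame of nut_seat below 0.004 m and horizontal distance between wrench_tip and nut_seat below 0.004 m), for 0.1 s.
2. the nut is home (within 0.05 rad of its stop) and firm (spring washer wound at least 0.05 rad, 0.25 N m), with the socket still over it (value of joint nut above 1.15 rad and value of joint washer above 0.05 rad and z of wrench_tip in the frame of nut_seat below 0.008 m and horizontal distance between wrench_tip and nut_seat below 0.005 m), for 0.1 s.
At the end, for the whole second after the job is handed in: The nut is left tight (joint above 1.15 rad) and the red-handled wrench stands upright (within 0.15 rad) and at rest in its own stand, its lower end within 5 mm of the well's floor and 8 mm of its centre (value of joint nut above 1.15 rad and z of wrench_tip in the frame of stand_floor below 0.005 m and horizontal distance between wrench_tip and stand_floor below 0.008 m and angle between wrench's own z axis and vertical below 0.15 rad and linear speed of wrench below 0.02 m/s); the robot touches nothing.
It fails at once if the wrench is pressed with more than 40 N on the clamp, or on the nut while the socket is not yet down over its flats (lower end more than 12 mm above the bore's floor) (contact force between wrench and clamp above 40 N and z of wrench_tip in the frame of nut_seat above 0.012 m).
It fails at once if the nut is overtightened (spring washer wound more than 0.2 rad, 1 N m) (value of joint washer above 0.2 rad).
It fails at once if a bystander is moved more than 20 mm (distance of any of spare_wrench, mallet, bowl_blank, wax_jar, gouge, try_square, face_ring from where it was at the start of the episode above 0.02 m).
It also fails if it takes over 67 s, if anything falls off the work surface, if the arm or the gripper's body presses on something with over 40 N, if the wrist force passes 120 N, or if a joint passes its speed limit or range.

ROBOT

A 6-joint arm with a two-finger parallel gripper is mounted at the origin on the work surface. World frame = base frame: x ahead of the robot, y to its left, z up, the work surface at z = 0. Lengths are in mm, angles in rad, forces in N, time in s.
With the tool pointing down it reaches from about 425 to 1125 mm from the base axis. Payload 14.9 kg.
Tool frame: the origin (TCP) lies at the very end of the fingers, on their centre line; the grasp point (between the pads) lies 19 mm behind it (arm.grip_point_offset is the distance from the TCP to the grasp point, in mm); z points along the fingers, y is the direction in which the jaws open and shut (so a half turn about z gives the same grasp; the last joint's range is limited). The gripper opens to 91 mm and grips with 3 to 60 N. Pads are 32 mm wide; open, the fingers measure 118 mm over their backs; the gripper's body (76 mm by 178 mm) begins 60 mm behind the grasp point.
Start: joints at [1.139, 0.379, 1.734, -0, 1.028, -0.033], TCP at [271.827, 645.08, 213.932] pointing down, gripper open.
Joint ranges: [-2.77, 2.77], [-0.74, 2.19], [0, 2.66], [-1.06, 4.2], [0.31, 2.87], [-3.08, 3.08]. Speed limits (rad/s): [1.89, 1.89, 2.39, 3.14, 3.14, 3.14].

INTERFACE

Orientations are given as a unit quaternion [x, y, z, w].
In Python, from station import arm, grip, kin, read_state, vision, sign_off gives the robot as it stands. Calls block until the motion is done:
- arm.move_pose(position, orientation): joint-space move of the TCP to a pose.
- arm.servo_line(position, rotation=None, rate=150, threshold=None): straight line of the TCP; rotation=None keeps the orientation; rate is the mean speed in mm/s. With threshold (N) it stops when the force on the tool has changed by that much, and returns True; else False.
- arm.movej(angles): joint-space move.
- grip(opening): finger opening in mm; the grip force is fixed at half the most; returns when the fingers have stopped.
- arm.sleep(seconds).
- kin.ik(position, orientation): joint angles nearest the present ones, or None.
- read_state(): the state.
- vision.grab_frame(name): name is "side" or "top" or "wrist"; returns a dict with "frame" (480x640x3 uint8, blue, green, red), "depth" (480x640 float32, mm along the optical axis (not along the pixel's ray), 0 where there is no reading), "vfov" (degrees; the focal length in pixels is half the picture's height over the tangent of half this angle, whatever the lens; pixels are square), "cx", "cy" (the principal point, pixels), "dist" ([k1, k2, p1, p2, k3] as OpenCV has them; the pictures are not rectified), "world_from_camera" (4x4, takes a point from camera to world coordinates). Camera axes: x right, y down, z forward; pixel columns grow to the right and rows downward; lengths in mm; the calibration is good to about 2 mm. A picture is of the moment at which its call begins.
A pose or a line that the arm cannot do raises arm.MotionError and nothing moves.
- sign_off(): hands the job in, once; it reports no verdict.
The state is a dict: "clock": time; "qpos": joint angles; "dq": joint speeds; "tau": joint torques, N m; "tcp_pos": TCP position; "eef_rot": TCP orientation; "ft_force": force on the tool from outside, world axes, zero at the start; "torque": the same for the moment, N m; "opening": finger opening in mm.
Only numpy, scipy, OpenCV 4.12 (cv2) and the standard library are available. Lean on these libraries where they do the work, as an engineer would, in place of code of your own. Each camera call takes 0.05 s, during which the arm holds its last target. There are 200 camera calls.

## Working session

There is one attempt and no reset: what is moved stays moved. The work goes in short steps, each a Python script; the robot and the scene stay as the last script left them, time stands still between calls to the robot, and variables do not carry over. Pictures are saved under pics/ and viewed, about 8 in all and at most 12, crops included, and the job is handed in when it is done.

```bash
mkdir -p pics; ls
cat > h.py <<'E'
import numpy as np, cv2, pickle
from station import arm, grip, kin, read_state, vision, sign_off
def grab(cam,name):
    f=vision.grab_frame(cam); pickle.dump(f,open(f'pics/{name}.pkl','wb')); cv2.imwrite(f'pics/{name}.png',f['frame']); return f
def K(f):
    fl=240/np.tan(np.radians(f['vfov'])/2); return np.array([[fl,0,f['cx']],[0,fl,f['cy']],[0,0,1.]])
def cloud(f):
    """world xyz per pixel (480x640x3), nan where no depth"""
    v,u=np.mgrid[0:480,0:640]; p=np.stack([u,v],-1).reshape(-1,1,2).astype(float)
    n=cv2.undistortPoints(p,K(f),np.array(f['dist'],float)).reshape(480,640,2)
    d=np.where(f['depth']>0,f['depth'],np.nan).astype(float)
    c=np.dstack([n*d[...,None],d]); T=np.array(f['world_from_camera'])
    return c@T[:3,:3].T+T[:3,3]
E
python3 - <<'E'
from h import *
for c in ('top','side'):
    f=grab(c,c+'0'); print(c,f['vfov'],f['dist'],np.round(f['world_from_camera'],3).tolist(),(f['depth']>0).mean())
print(read_state())
E
```

```text
pics
top 45.169892338042935 [-0.14505888  0.          0.          0.          0.        ] [[0.013, -0.991, 0.134, 333.237], [-1.0, -0.015, -0.011, 1.964], [0.012, -0.134, -0.991, 1554.97], [0.0, 0.0, 0.0, 1.0]] 0.996044921875
side 51.14655794665852 [-0.08933481  0.          0.          0.          0.        ] [[0.7, -0.548, 0.458, -5.888], [-0.714, -0.543, 0.441, -563.111], [0.007, -0.636, -0.772, 1027.637], [0.0, 0.0, 0.0, 1.0]] 0.9959016927083333
{'clock': 0.1, 'qpos': array([ 1.13867809e+00,  3.79330624e-01,  1.73472749e+00, -1.25088879e-05,
        1.02852392e+00, -3.32926913e-02]), 'dq': array([ 0.0017462 , -0.00097488, -0.00180134, -0.00037711, -0.00292993,
        0.00233203]), 'tau': array([ 2.14554498e-04, -7.65044117e+01, -4.35291195e+01,  6.51899586e-02,
        3.99358082e-02,  2.12190065e-05]), 'tcp_pos': array([271.68629773, 644.73076567, 213.36915196]), 'eef_rot': array([ 1.98090586e-01,  9.80183592e-01, -4.82589227e-04, -1.08869223e-04]), 'ft_force': array([-0.23215525,  1.07046962, -0.39262543]), 'torque': array([-0.0105412 ,  0.01012915,  0.00477011]), 'opening': 91.03274935723563}
```

View pics/top0.png

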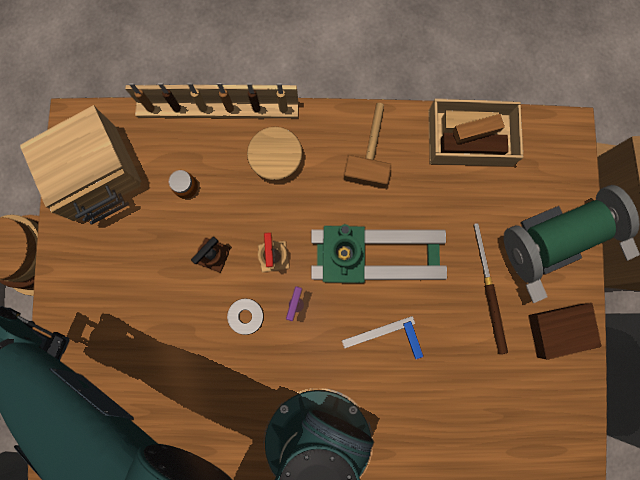

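View pics/side0.png

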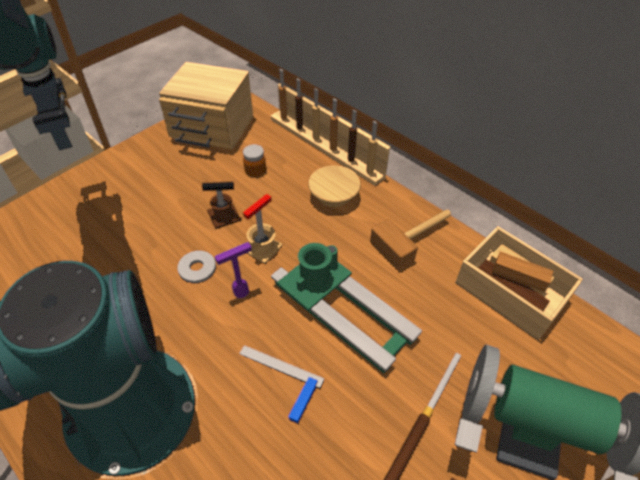

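```bash
cat > m.py <<'E'
from h import *
def load(n): return pickle.load(open(f'pics/{n}.pkl','rb'))
def bar(f):
    P=cloud(f); h=cv2.cvtColor(f['frame'],cv2.COLOR_BGR2HSV)
    m=((h[...,0]<5)|(h[...,0]>175))&(h[...,1]>190)&(h[...,2]>80)
    n,l,s,c=cv2.connectedComponentsWithStats(m.astype(np.uint8)); i=1+np.argmax(s[1:,4]); q=P[l==i]
    q=q[np.isfinite(q[:,2])]; zt=np.percentile(q[:,2],90); t=q[abs(q[:,2]-zt)<6]
    r=cv2.minAreaRect(t[:,:2].astype(np.float32)); return i,s[i],zt,r,P
def ring(P,xy,z,R,tol=6):
    m=(abs(P[...,2]-z)<tol)&(np.hypot(P[...,0]-xy[0],P[...,1]-xy[1])<R); q=P[m]
    (c,r)=cv2.minEnclosingCircle(q[:,:2].astype(np.float32)); return len(q),np.median(q[:,2]),c,r
E
python3 - <<'E'
from m import *
for n in ('top0','side0'):
    f=load(n); i,s,zt,r,P=bar(f); print(n,'bar',s,zt,r)
    print(' stand',ring(P,r[0],60,45), 'foot',ring(P,r[0],10,60,4))
    if n=='top0': b0=P[236:270,328:362].reshape(-1,3); b0=np.nanmedian(b0[abs(b0[:,2]-132)<8],0); print('rim med',b0)
    R=ring(P,b0,132,50); print(' rim',R); print(' post',ring(P,b0+[56,0,0],105,24,5))
    h=cv2.cvtColor(f['frame'],cv2.COLOR_BGR2HSV); m=(h[...,0]>135)&(h[...,0]<150)&(h[...,1]>120); q=P[m]; print(' purple',np.nanmin(q,0),np.nanmax(q,0))
    m=(P[...,2]>90)&(np.hypot(P[...,0]-b0[0],P[...,1]-b0[1])<250); 
f=load('top0');P=cloud(f)
for uv in [(344,253),(340,253),(348,253),(344,257)]: print(uv,P[uv[1],uv[0]])
E
```

```text
top0 bar [264 233   9  34 239] 173.0066253151565 ((493.0799255371094, 129.5972900390625), (80.90829467773438, 16.82471466064453), 4.92624568939209)
 stand (229, np.float64(59.40033910946477), (493.00665283203125, 129.8089599609375), 37.134281158447266) foot (191, np.float64(9.681044078803325), (494.8509216308594, 129.8765411376953), 57.925777435302734)
rim med [498.85914914 -60.16196437 130.91761954]
 rim (427, np.float64(131.15153527475763), (498.2533874511719, -58.31563186645508), 39.038848876953125)
 post (85, np.float64(104.58666469176819), (553.2366943359375, -59.28583908081055), 15.32504940032959)
 purple [323.98747946  51.09379749  25.27101133] [403.4655271   84.0400196  162.56831968]
side0 bar [244 195  27  23 223] 171.1511438895926 ((494.3586730957031, 122.88936614990234), (82.6689224243164, 18.082290649414062), 4.762549877166748)
 stand (257, np.float64(59.715498397518104), (495.537109375, 124.18858337402344), 38.40187072753906) foot (200, np.float64(10.025793852666595), (495.9723815917969, 115.79325866699219), 45.69544219970703)
 rim (453, np.float64(131.9733079108663), (501.31353759765625, -62.895751953125), 40.73125457763672)
 post (71, np.float64(106.30847330256779), (554.5750732421875, -63.2469482421875), 16.347442626953125)
 purple [ 93.81332657 -85.21195075   4.12644833] [472.43651393 626.91299793 401.9450523 ]
(344, 253) [497.91302612 -58.04296238  68.79173086]
(340, 253) [497.81552759 -47.68584734  68.3038107 ]
(348, 253) [498.38664643 -68.55774964  65.88331792]
(344, 257) [487.57602873 -58.17736848  67.97920841]
```

```bash
cat >> h.py <<'E'
def q(deg): a=np.radians(deg)/2; return [np.cos(a),np.sin(a),0,0]
E
python3 - <<'E'
from m import *
arm.move_pose([500,-60,382],q(184.9)); print(read_state()['qpos'].round(3))
f=grab('wrist','wb'); P=cloud(f); print(np.round(f['world_from_camera'],3).tolist(),f['vfov'])
print('rim',ring(P,[500,-60.5],132,50),'post',ring(P,[555,-61],105,24,5))
arm.move_pose([493.5,128,419],q(184.9)); print(read_state()['qpos'].round(3))
f=grab('wrist','ww'); i,s,zt,r,P=bar(f); print('bar',s,zt,r); print('stand',ring(P,r[0],60,45))
a=load('wb')['frame'];b=f['frame']; cv2.imwrite('pics/both.png',cv2.resize(np.vstack([a,b]),None,fx=.62,fy=.62))
E
```

```text
[-0.165 -0.114  1.979  0.     1.277 -1.822]
[[-0.086, 0.963, 0.257, 425.927], [0.996, 0.083, 0.023, -63.935], [0.001, 0.258, -0.966, 551.858], [0.0, 0.0, 0.0, 1.0]] 71.6003387880125
rim (1711, np.float64(130.96729613068538), (498.2160339355469, -58.056358337402344), 39.09544372558594) post (296, np.float64(105.095010673476), (554.0474853515625, -58.349952697753906), 14.952995300292969)
[ 0.207 -0.127  1.926 -0.     1.343 -1.449]
bar [317 179  13  64 807] 169.36046623082103 ((491.44439697265625, 129.37310791015625), (80.23478698730469, 15.675533294677734), 4.691697597503662)
stand (640, np.float64(58.775026398016905), (492.7748107910156, 129.86767578125), 37.05311965942383)
```

View pics/both.png

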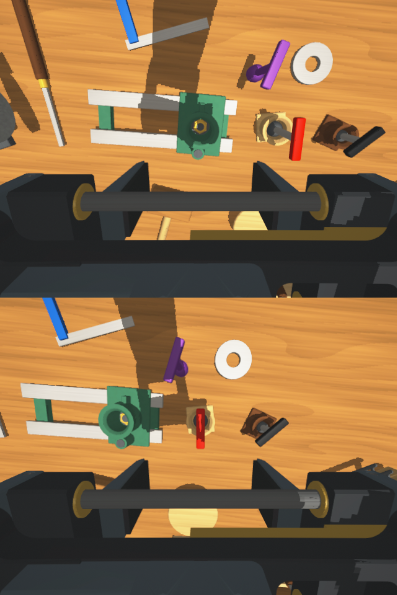

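Run:
```python
from m import *
f=load('wb'); T=np.linalg.inv(np.array(f['world_from_camera']))
n=480; X,Y=np.meshgrid(np.linspace(530,470,n),np.linspace(-30,-90,n),indexing='ij')
W=np.stack([X,Y,np.full_like(X,64)],-1).reshape(-1,3)
p,_=cv2.projectPoints(W,cv2.Rodrigues(T[:3,:3])[0],T[:3,3],K(f),np.array(f['dist'])); p=p.reshape(n,n,2).astype(np.float32)
cv2.imwrite('pics/nut.png',cv2.convertScaleAbs(cv2.remap(f['frame'],p[...,0],p[...,1],cv2.INTER_CUBIC),alpha=1.5))
x,y=492.7,128.8
arm.servo_line([x,y,190],q(184.8),rate=150)
hit=arm.servo_line([x,y,141],rate=70,threshold=8); print('hit',hit)
print(grip(16)); s=read_state(); print(s['opening'],s['tcp_pos'],s['ft_force'],s['clock'])
```

```text
hit False
False
17.59584758717089 [492.63962165 128.76590663 140.94017796] [ 0.40379734 -0.29503363 -0.76381644] 7.3083
```

View pics/nut.png

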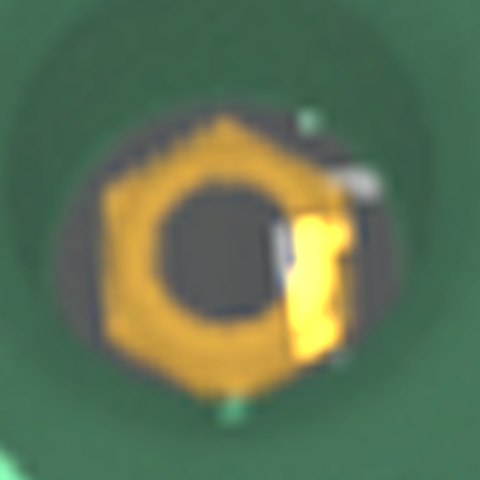

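The rectified crop shows the nut's corners pointing along ±x (px (222,115) and (228,396)). Its flats are therefore at about 31° mod 60, and its centre is at about (498, -58.4). Next I lift the wrench and check its offset over the bore.

Run:
```python
from m import *
s0=read_state()
arm.servo_line([492.7,128.8,295],rate=120); s=read_state(); print(s['opening'],s['ft_force']-s0['ft_force'])
arm.move_pose([498.5,-59.5,295],q(151.2)); s=read_state(); print(s['tcp_pos'],s['qpos'].round(3),s['clock'])
for c in ('top','side'):
    f=grab(c,c+'1'); i,st,zt,r,P=bar(f); print(c,st,zt,r)
    d=P.reshape(-1,3); 
    for lo,hi in ((195,215),(215,235),(235,255),(255,275)):
        k=d[(d[:,2]>lo)&(d[:,2]<hi)&(np.hypot(d[:,0]-498,d[:,1]+60)<35)]; print('  shaft',lo,len(k),k.mean(0) if len(k) else '')
    k=d[(d[:,2]>165)&(d[:,2]<192)&(np.hypot(d[:,0]-498,d[:,1]+60)<40)]; print('  sock',len(k), (k.min(0),k.max(0)) if len(k) else '')
f=load('side1'); cv2.imwrite('pics/s1.png',cv2.resize(f['frame'][170:350,220:430],None,fx=3,fy=3))
```

```text
18.193156733632676 [-0.21576744 -0.0843573  -2.3594838 ]
[498.38784072 -59.43162819 294.68682979] [-0.165 -0.039  2.069  0.     1.112 -1.234] 9.5167Traceback (most recent call last):
  File "<stdin>", line 6, in <module>
  File "m.py", line 6, in bar
    n,l,s,c=cv2.connectedComponentsWithStats(m.astype(np.uint8)); i=1+np.argmax(s[1:,4]); q=P[l==i]
                                                                      ~~~~~~~~~^^^^^^^^^
    return _wrapfunc(a, 'argmax', axis=axis, out=out, **kwds)
    return bound(*args, **kwds)
ValueError: attempt to get argmax of an empty sequence
```

Run:
```python
from m import *
for c in ('side','wrist'):
    f=grab(c,c+'1')
    try: i,st,zt,r,P=bar(f); print(c,st,zt,r)
    except Exception as e: print(c,e); P=cloud(f)
    d=P.reshape(-1,3); 
    for lo,hi in ((195,215),(215,235),(235,255)):
        k=d[(d[:,2]>lo)&(d[:,2]<hi)&(np.hypot(d[:,0]-498,d[:,1]+60)<30)]; print('  shaft',lo,len(k),k.mean(0) if len(k) else '')
    k=d[(d[:,2]>165)&(d[:,2]<188)&(np.hypot(d[:,0]-498,d[:,1]+60)<40)]; print('  sock',len(k), (k.min(0),k.max(0)) if len(k) else '')
a=cv2.resize(load('side1')['frame'][170:350,220:430],None,fx=2.5,fy=2.5); b=cv2.resize(load('wrist1')['frame'],(400,300))
o=np.zeros((450,925,3),np.uint8); o[:,:525]=a; o[:300,525:]=b; cv2.imwrite('pics/s1.png',cv2.resize(o,None,fx=.86,fy=.86))
```

```text
side [295 196  10  11  84] 324.5956980037432 ((472.19354248046875, -49.66438674926758), (15.492368698120117, 19.864173889160156), 53.949913024902344)
  shaft 195 139 [495.31928011 -66.97485113 201.73508819]
  shaft 215 43 [495.90862899 -66.27278783 225.17696671]
  shaft 235 46 [495.88099669 -65.96690868 245.00298606]
  sock 118 (array([478.32981626, -82.92906498, 165.02827536]), array([513.81459092, -45.59393447, 187.96965028]))
wrist [ 304  223   39   86 3233] 322.88302697261366 ((477.88525390625, -46.27618408203125), (17.605445861816406, 38.819149017333984), 61.5394287109375)
  shaft 195 4 [489.37425203 -72.11521183 195.38630855]
  shaft 215 0 
  shaft 235 0 
  sock 156 (array([477.22926655, -74.83137614, 165.26293191]), array([505.32598596, -38.59239191, 187.89119412]))
```

View pics/s1.png

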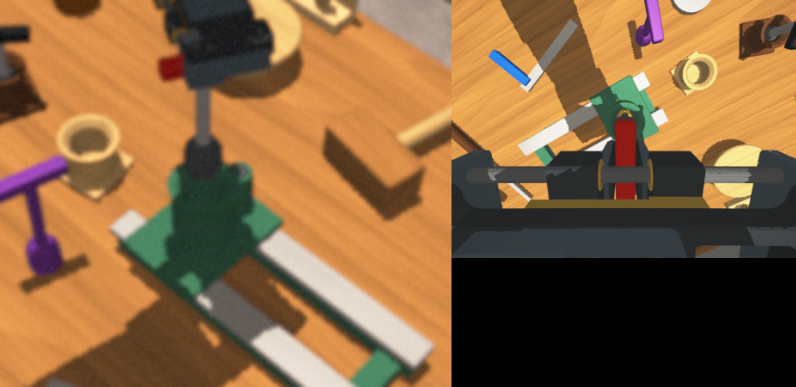

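Run:
```python
from m import *
x,y=499.1,-59.6
arm.servo_line([x,y,270],rate=60); s0=read_state()
hit=arm.servo_line([x,y,206],rate=35,threshold=8); s=read_state()
print(hit,s['tcp_pos'],s['ft_force']-s0['ft_force'],s['torque']-s0['torque'],s['clock'])
```

```text
False [499.17731721 -59.60336658 206.13684253] [-0.17324256 -1.32242582  0.05615084] [-0.01241548 -0.04792105  0.00331496] 12.2083
```

Run:
```python
from m import *
x,y=499.1,-59.6
s0=read_state()
hit=arm.servo_line([x,y,180],rate=15,threshold=6); s=read_state()
print(hit,s['tcp_pos'],s['ft_force']-s0['ft_force'],s['torque']-s0['torque'],s['opening'],s['clock'])
```

```text
True [499.16121802 -59.64921737 180.86706349] [-0.32017407 -1.02348794  8.89908097] [0.01373477 0.21653142 0.11607803] 17.995862289380472 13.7583
```

Seated: the tip is about 50 mm above the bench, at the bore floor. Now I tighten in small steps, watching the moment.

Run:
```python
from m import *
x,y,z=499.15,-59.65,181.2
s0=read_state(); a=151.2; t0=s0['torque'][2]; T=[]
arm.servo_line([x,y,z],q(a),rate=15); step=3; 
for i in range(60):
    if a-step<151.2-75: break
    a-=step; arm.servo_line([x,y,z],q(a),rate=20)
    s=read_state(); t=s['torque'][2]-t0; print(round(a,1),round(t,3),s['ft_force'].round(1),round(s['tcp_pos'][2],2),round(s['clock'],2))
    if t>0.2: step=1
    if t>0.47 or s['clock']>40: break
arm.sleep(.3); s=read_state(); print(s['torque'][2]-t0,s['ft_force'],s['opening'])
```

```text
148.2 -0.07 [-0.   1.2 -3.2] 181.03 14.26
145.2 -0.037 [-0.8  1.9 -3. ] 181.1 14.51
142.2 0.037 [-0.4  2.2 -4.5] 181.07 14.76
139.2 0.025 [ 0.1  1.3 -4.8] 181.13 15.01
136.2 -0.009 [-0.1  1.9 -4.7] 181.12 15.26
133.2 0.03 [ 0.8  2.  -5.6] 181.16 15.51
130.2 0.038 [ 0.2  0.9 -6. ] 181.18 15.76
127.2 0.006 [ 0.3  1.5 -6.5] 181.17 16.01
124.2 -0.012 [ 1.   1.2 -7.4] 181.2 16.26
121.2 0.001 [ 0.8  2.  -6.7] 181.18 16.51
118.2 -0.035 [ 1.9  2.4 -7.1] 181.22 16.76
115.2 0.042 [ 0.6  2.  -7.7] 181.21 17.01
112.2 0.029 [ 0.5  1.  -8.6] 181.2 17.26
109.2 0.013 [ 1.6  0.6 -7.7] 181.21 17.51
106.2 0.067 [ 1.9  2.1 -8.1] 181.22 17.76
103.2 0.078 [ 2.3  0.6 -7.1] 181.24 18.01
100.2 -0.025 [ 2.4  0.6 -7.4] 181.23 18.26
97.2 0.015 [ 2.   1.4 -7.4] 181.24 18.51
94.2 0.042 [ 3.1  1.5 -8.2] 181.26 18.76
91.2 0.024 [ 2.8  1.5 -7.4] 181.23 19.01
88.2 -0.008 [ 1.9 -0.1 -7.3] 181.22 19.26
85.2 0.045 [ 3.1  0.4 -7.3] 181.24 19.51
82.2 0.056 [ 2.1  0.6 -6.6] 181.22 19.76
79.2 0.287 [ 2.4  0.4 -5.3] 181.26 20.01
78.2 0.388 [ 2.2 -0.1 -5.8] 181.25 20.26
77.2 0.377 [ 2.3  0.9 -5.2] 181.23 20.51
76.2 0.522 [ 2.2 -0.9 -5. ] 181.23 20.76
0.45505218537999464 [ 1.61747867 -0.36468781 -4.22636827] 18.04770141524141
```

Run:
```python
from m import *
x,y,z=499.15,-59.65,181.2
def p(m): s=read_state(); print(m,s['tcp_pos'].round(2),s['ft_force'].round(1),s['torque'].round(3),round(s['opening'],2),round(s['clock'],2))
for a in (80,84,86): arm.servo_line([x,y,z],q(a),rate=20); p(a)
arm.servo_line([x,y,195],rate=30); p('up')
arm.servo_line([x,y,295],rate=80); p('out')
arm.move_pose([493.2,128.4,295],q(184.8)); p('over')
f=grab('side','side2'); g=grab('wrist','wrist2')
arm.servo_line([493.2,128.4,205],rate=60); s0=read_state()
print(arm.servo_line([493.2,128.4,170],rate=30,threshold=8)); p('mouth')
cv2.imwrite('pics/s2.png',cv2.resize(grab('side','side3')['frame'][150:300,180:340],None,fx=3,fy=3))
```

```text
80 [499.21 -59.62 181.23] [ 3.3  0.  -4. ] [-0.069 -0.683  0.314] 17.73 21.31
84 [499.19 -59.62 181.22] [ 2.1  0.4 -4.8] [ 0.01  -0.643  0.001] 17.82 21.56
86 [499.14 -59.67 181.24] [ 1.5  0.2 -2.3] [-0.012 -0.518 -0.031] 17.97 21.81
up [498.93 -59.63 194.99] [ 0.3  0.  -1.7] [-0.104  0.04  -0.043] 17.66 22.42
out [498.87 -59.61 294.42] [ 0.5  0.2 -3.2] [-0.111  0.041 -0.034] 17.62 23.82
over [493.26 128.1  294.88] [-0.   0.2 -3.8] [-0.015  0.01  -0.006] 17.8 25.04
False
mouth [493.35 128.42 170.22] [ 0.6 -0.1 -2.6] [ 0.021  0.017 -0.013] 18.0 28.11
```

View pics/s2.png

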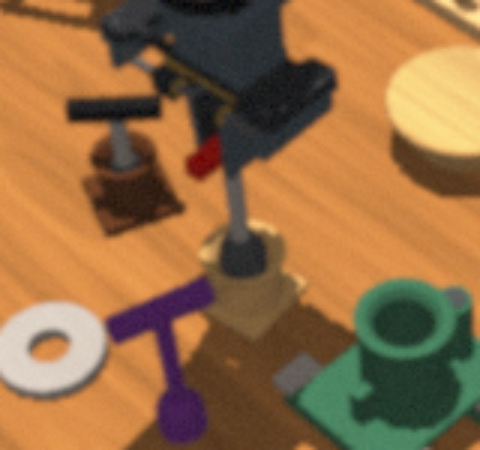

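Run:
```python
from m import *
def p(m): s=read_state(); print(m,s['tcp_pos'].round(2),s['ft_force'].round(1),round(s['opening'],2),round(s['clock'],2))
print(arm.servo_line([493.2,128.4,139.5],rate=25,threshold=5)); p('down')
grip(60); arm.sleep(.3); p('open')
arm.servo_line([493.2,128.4,230],rate=70); arm.servo_line([493.2,128.4,320],rate=150)
arm.move_pose([430,128.4,420],q(184.8)); p('clear')
f=grab('side','side4'); i,st,zt,r,P=bar(f); print('side bar',zt,r)
f=grab('wrist','wrist4'); i,st,zt,r,P=bar(f); print('wrist bar',zt,r,'stand',ring(P,r[0],60,45))
a=load('side4')['frame'][150:300,180:340]; b=f['frame'][150:390,150:450]
cv2.imwrite('pics/s4.png',np.hstack([cv2.resize(a,(400,375)),cv2.resize(b,(400,375))]))
```

```text
True
down [493.2  128.39 140.92] [-1.1 -1.8  6.9] 17.9 29.23
open [492.39 128.23 140.2 ] [ 0.  -0.7 -0.5] 60.22 30.32
clear [429.73 128.39 419.56] [-0.1 -0.4 -0.7] 59.91 33.04
side bar 171.0936594474909 ((492.5548400878906, 122.82682800292969), (81.6421890258789, 19.087007522583008), 7.500537872314453)
wrist bar 169.2572882221226 ((490.8685607910156, 130.08741760253906), (80.63670349121094, 16.098608016967773), 4.380702018737793) stand (652, np.float64(58.79343342998021), (492.8761291503906, 129.94500732421875), 37.092742919921875)
```

View pics/s4.png

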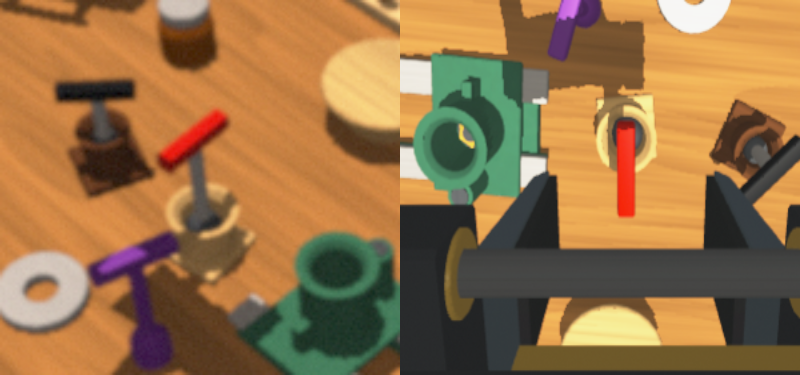

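The wrench is upright and fully down: its bar top is at the same height as at the start (169.3 against 169.4 mm from the wrist camera). The gripper is clear of everything, so I hand the job in.

```bash
python3 -c "
from h import *
sign_off(); print(read_state()['clock'])"
```

```text
the job is handed in; nothing more can be done
the job is handed in; nothing more can be done
```

The job is done and handed in at about 33 s of the 67 s allowed. I can't confirm the result, because sign-off reports no verdict and the nut and washer joints can't be read directly.

- **Seating:** I read the nut's flats from the wrist picture and pre-turned the socket to match. It went down the bore with no contact at the mouth. It reached the floor (tip about 50 mm above the bench) with about 9 N of contact force.
- **Tightening:** I turned the nut clockwise about 75° in small steps. The moment stayed within about 0.08 N m of its starting value until the stop, then rose to about 0.46–0.52 N m. I stopped there and eased back to about zero. That moment was measured from its reading just after seating, so it could be off by about 0.1 N m.
- **Return:** The wrench went back into the light stand and stopped on a 5 N contact threshold at the height I gripped it (TCP 140.9 mm). I then let go and moved clear.

Last checks:
- **Height:** The wrench stands upright, with its bar top at the starting height in both the side camera (171.1 against 171.2 mm) and the wrist camera (169.3 against 169.4 mm).
- **Position:** The bar's centre measured within 2 mm of the stand's centre in the wrist camera.
- **Surroundings:** The nearby objects in the last pictures look undisturbed. I did not measure any of the bystanders again.
- **Disagreement:** The side camera read positions 2–7 mm away from the top and wrist cameras, so I aimed between their readings.

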